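# Slide the turned disc into the sanding board's round recess

### The arm

A 7-joint arm with a two-finger parallel gripper is mounted at the origin on the work surface. World frame = base frame: x ahead of the robot, y to its left, z up, the work surface at z = 0. Lengths are in mm, angles in degrees, forces in N, time in s.
With the tool pointing down it reaches from about 400 to 850 mm from the base axis. Payload 10.4 kg.
Tool frame: the origin (TCP) lies between the finger pads; the fingertips stand 17 mm ahead of it and the grasp point (between the pads) lies 2 mm behind it (bot.finger_overhang is the distance from the TCP to the fingertips, in mm); z points along the fingers, y is the line along which they close (so a half turn about z gives the same grasp; the last joint's range is limited). The gripper opens to 85 mm and grips with 20 to 120 N. Pads are 22 mm wide; open, the fingers measure 114 mm over their backs; the gripper's body (76 mm by 85 mm) begins 54 mm behind the grasp point. The pads swing forward as they close: fully open they stand 13 mm farther back than shut.
Start: joints at [66.028, 19.034, -3.707, 83.658, 1.238, 77.344, -5.071], TCP at [240.988, -576.692, 248.338] pointing down, gripper open.
Joint ranges: [-148.97, 148.97], [-28.65, 121.19], [-84.17, 76.75], [9.2, 138.47], [-72.65, 252.65], [3.7, 117.97], [-149.18, 149.18]. Speed limits (degrees/s): [127.2, 127.2, 159.86, 159.86, 180, 180, 180].

### API

Orientations are given as a 3x3 rotation matrix whose columns are the frame's x, y, z axes.
In Python, from workcell import bot, vision, job gives the robot as it stands.
- The arm moves only by the tool carry_out, never from a script. Its argument "steps" is a list of rows, each an object of numbers: "x", "y", "z": the shift along the tool's x, y, z in units of 0.06 m (1.0 is 0.06 m); "roll": the turn about the tool's z in units of 0.08 rad (1.0 is 0.08 rad); "claw": the opening, from -1 (shut) to 1 (fully open), so that 0 is half open. In form: [{"x": .., "y": .., "z": .., "roll": .., "claw": ..}, ...]. A call has 1 to 20 rows; each row shifts and turns the commanded pose from where the row before left it, along the tool's axes as they then stand; what a row does not reach is not made up. A row lasts 1/8 s, in which the tool goes at most 62.5 mm and 10.7 degrees, less where a joint would pass 70% of its speed; a pose out of reach is approached as far as the arm can. A call with a number of a shift or a turn outside -1 to 1 is refused whole. A call with a gripper value outside its range is refused whole. The fingers move at their own pace and stop on an object; "grip_force" is the grip in N (left out, the last holds). Time passes only in rows, so rows that do not move let the fingers close. It gives the time, the measured TCP pose, the force, the opening and the grip force at its end, in the units of the state.
- bot.state(): the state, without advancing time (a new reading comes with each control period).
- vision.read_camera(name): name is "scene" or "top"; returns a dict with "img" (480x640x3 uint8, blue, green, red), "z_map" (480x640 float32, mm along the optical axis (not along the pixel's ray), 0 where there is no reading), "vertical_fov" (degrees; the focal length in pixels is half the picture's height over the tangent of half this angle, whatever the lens; pixels are square), "cx", "cy" (the principal point, pixels), "xyz" and "rotation" of the camera in the world. Camera axes: x right, y down, z forward; pixel columns grow to the right and rows downward; lengths in mm; the calibration is good to about 2 mm. A picture is of the moment at which its call begins.
- job.hand_in(): hands the job in; it is judged then, once.
The state is a dict: "time_s": time; "joints": joint angles; "dq": joint speeds; "joint_efforts": joint torques, N m; "eef_pos": TCP position; "tool_rot": TCP orientation; "wrist_force": force on the tool from outside, world axes, zero at the start; "ft_torque": the same for the moment, N m; "grip_width": finger opening in mm; "gripper_force": force on a finger pad.
Only numpy, scipy, OpenCV 4.12 (cv2) and the standard library are available. Lean on these libraries where they do the work, as an engineer would, in place of code of your own. Each camera call takes 0.05 s, during which the arm holds its last target. There are 200 camera calls.

### The job

On the plywood sanding board, slide the loose solid round wooden disc across the board, without lifting it off, until it drops into the round recess and lies flat on the bottom. Leave the square wooden blank where it lies.

Things in the scene. Friction and masses are not known exactly. Their poses are not given: they have to be found in the camera images.
- disc: solid round disc of dark wood, 56 mm in diameter, 16 mm thick, about 30 g, lying flat and loose on the board near its robot-side edge, left or right. Origin at the centre of its underside, z up.
- square_blank: loose square blank of the same dark wood, 52 x 52 mm, 16 mm thick, lying flat on the board beside the disc; to be left alone. Origin at the centre of its underside, z up.
- board: fixed plywood board, 320 mm (its x, away from the robot) by 340 mm (its y, left), 20 mm thick, turned up to 0.25 rad. Origin: centre of its underside, z up. Two recesses 8 mm deep: round at x +60, y +80 mm; square, 78 x 78 mm, at x +60, y -80 (unused). Loose near its far edge: pale ring 48 mm across, 14 mm high (x +130, y +15), cork block 32 x 75 x 28 mm (x +135, y -100).
- round_recess (a point): centre of the floor of the round recess, 12 mm above the bench and 8 mm below the board's top face; axes as the board's. The recess has upright walls and is 78 mm in diameter, so the 56 mm disc drops in with 11 mm to spare all round; seated, the disc stands 8 mm proud of the board.
Things that resemble listed ones, but are neither listed nor needed, are in the scene too. Leave any blue, orange or purple look-alike of the disc alone.

How it is judged:
By the outcome, as a careful person would: the job done as asked, in the order asked, and still so for the second after the job is handed in, with the robot touching nothing.
It also fails if it takes over 32 s, if anything falls off the work surface, if the arm or the gripper's body presses on something with over 40 N, if the wrist force passes 120 N, or if a joint passes its speed limit or range.

## Working session

There is one attempt and no reset: what is moved stays moved. The work goes in short steps, Python scripts to look and compute and a tool call to move; the robot and the scene stay as the last step left them, time stands still between calls to the robot, and variables do not carry over. Pictures are saved under pics/ and viewed, at most 10 in all, crops included, and the job is handed in when it is done.

Besides the shell and the picture viewer there is one more tool, called after "Call:" as a command line: name --argument value ..., lists and objects as JSON in quotes. carry_out: Moves the arm, as the interface text tells. Shifts and turns lie within -1 to 1; 1 stands for 0.06 m of shift or 0.08 rad of turn. Its arguments: {"type":"object","properties":{"steps":{"type":"array"},"grip_force":{"type":"number"}},"required":["steps"]}

```bash
mkdir -p pics; cat > h.py <<'E'
import numpy as np,cv2
from workcell import bot,vision,job
def cam(n):
    c=vision.read_camera(n); c['f']=240/np.tan(np.radians(c['vertical_fov'])/2); return c
def pt(c,u,v,z=None):
    r=np.array([(u-c['cx'])/c['f'],(v-c['cy'])/c['f'],1.]); R=np.array(c['rotation']); p=np.array(c['xyz'])
    if z is None:
        return p+R@(r*float(c['z_map'][int(v),int(u)]))
    d=R@r; return p+d*(z-p[2])/d[2]
E
python3 - <<'E'
from h import *
for n in ("top","scene"):
    c=cam(n); cv2.imwrite(f'pics/{n}0.png',c['img']); print(n,c['xyz'],c['f'],c['cx'],c['cy'],np.round(c['rotation'],3).tolist())
s=bot.state(); print(s['time_s'],s['eef_pos'],np.round(s['tool_rot'],3).tolist(),s['grip_width'])
E
```

```text
top [379.97379281 109.70519661 853.69906363] 546.128552587303 317.1108062163541 243.40233728820684 [[-0.009, -0.994, 0.105], [-0.999, 0.005, -0.032], [0.031, -0.105, -0.994]]
scene [912.54593962 376.22691946 583.05024597] 477.24502994888485 318.18220540730954 241.9364876793384 [[-0.5, 0.615, -0.61], [0.866, 0.345, -0.362], [-0.012, -0.709, -0.705]]
0.1 [ 240.84464785 -576.3932234   247.61362523] [[0.923, 0.386, -0.001], [0.386, -0.923, 0.001], [-0.0, -0.001, -1.0]] 85.42503555456172
```

View pics/top0.png

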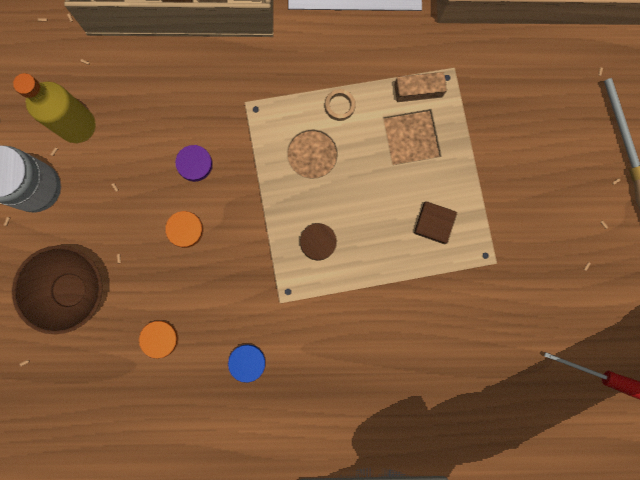

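View pics/scene0.png

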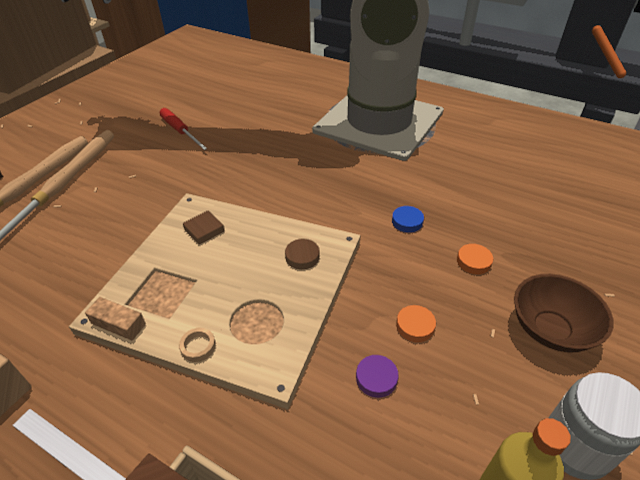

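The pictures show these possible targets in the top view: the dark disc on the board (318,242), and look-alikes in blue (247,363), orange (184,229) and (158,340), and purple (194,163). The square blank is at (436,222) and the bowl is at (57,290). By the description I choose the dark disc at (318,242). The round recess is at (312,154).

```bash
python3 - <<'E'
from h import *
c=cam("top"); cv2.imwrite('pics/crop1.png',cv2.resize(c['img'][60:310,235:505],None,fx=2.4,fy=2.4,interpolation=cv2.INTER_CUBIC))
g=c['img'].astype(int).sum(2)
for n,(u0,u1,v0,v1) in dict(disc=(290,345,215,268),sq=(408,465,195,250)).items():
    m=(g[v0:v1,u0:u1]<260).astype(np.uint8); k,l,st,ce=cv2.connectedComponentsWithStats(m); i=1+st[1:,4].argmax()
    print(n,ce[i]+[u0,v0],st[i])
for n,u,v,z in (("disc",318,242,36),("sqtop",437,220,36),("recess rim",312,154,20),("c1",246,101,20),("c2",455,69,20),("c3",496,265,20),("c4",280,302,20)):
    print(n,pt(c,u,v,z).round(1),pt(c,u,v).round(1))
E
```

```text
disc [317.32369403 241.26958955] [   9    8   38   38 1072]
sq [434.35714286 222.2637987 ] [   5    7   44   42 1232]
disc [468.3  82.4  36. ] [468.4  82.3  35. ]
sqtop [501.1 -99.3  36. ] [501.1 -99.4  35.8]
recess rim [608.4  90.   20. ] [610.3  89.8  13.1]
c1 [693.7 193.2  20. ] [7.010e+02 1.951e+02 6.000e-01]
c2 [ 747.7 -140.3   20. ] [ 757.4 -146.9   -2. ]
c3 [ 432.9 -193.    20. ] [ 434.1 -200.3   -0. ]
c4 [378.9 140.3  20. ] [378.9 140.2  22.1]
```

View pics/crop1.png

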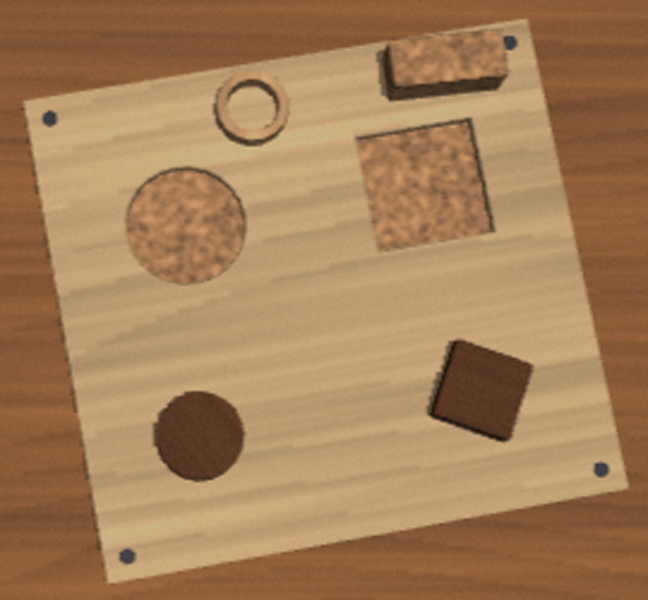

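The crop shows a solid, dark round disc at crop pixel (200,436), which is full-picture (318,242) and about (468,82) mm. The recess is centred at (186,226) in the crop, about (609,89) mm. The square is at (482,390) in the crop. The disc is the right choice, so I'm moving above it.

Call:
carry_out --steps '[{"roll":0.85,"claw":1},{"roll":0.85,"claw":1},{"roll":0.85,"claw":1},{"roll":0.85,"claw":1},{"roll":0.85,"claw":1},{"x":0.31,"y":-0.77,"claw":1},{"x":0.31,"y":-0.77,"claw":1},{"x":0.31,"y":-0.77,"claw":1},{"x":0.31,"y":-0.77,"claw":1},{"x":0.31,"y":-0.77,"claw":1},{"x":0.31,"y":-0.77,"claw":1},{"x":0.31,"y":-0.77,"claw":1},{"x":0.31,"y":-0.77,"claw":1},{"x":0.31,"y":-0.77,"claw":1},{"x":0.31,"y":-0.77,"claw":1},{"x":0.31,"y":-0.77,"claw":1},{"x":0.31,"y":-0.77,"claw":1},{"x":0.31,"y":-0.77,"claw":1},{"x":0.31,"y":-0.77,"claw":1},{"claw":1}]' --grip_force 20

```text
schema error: expected keys x, y, z, roll, claw
```

All five keys are needed in each row.

Call:
carry_out --steps '[{"x":0,"y":0,"z":0,"roll":0.85,"claw":1},{"x":0,"y":0,"z":0,"roll":0.85,"claw":1},{"x":0,"y":0,"z":0,"roll":0.85,"claw":1},{"x":0,"y":0,"z":0,"roll":0.85,"claw":1},{"x":0,"y":0,"z":0,"roll":0.85,"claw":1},{"x":0.31,"y":-0.77,"z":0,"roll":0,"claw":1},{"x":0.31,"y":-0.77,"z":0,"roll":0,"claw":1},{"x":0.31,"y":-0.77,"z":0,"roll":0,"claw":1},{"x":0.31,"y":-0.77,"z":0,"roll":0,"claw":1},{"x":0.31,"y":-0.77,"z":0,"roll":0,"claw":1},{"x":0.31,"y":-0.77,"z":0,"roll":0,"claw":1},{"x":0.31,"y":-0.77,"z":0,"roll":0,"claw":1},{"x":0.31,"y":-0.77,"z":0,"roll":0,"claw":1},{"x":0.31,"y":-0.77,"z":0,"roll":0,"claw":1},{"x":0.31,"y":-0.77,"z":0,"roll":0,"claw":1},{"x":0.31,"y":-0.77,"z":0,"roll":0,"claw":1},{"x":0.31,"y":-0.77,"z":0,"roll":0,"claw":1},{"x":0.31,"y":-0.77,"z":0,"roll":0,"claw":1},{"x":0.31,"y":-0.77,"z":0,"roll":0,"claw":1},{"x":0,"y":0,"z":0,"roll":0,"claw":1}]' --grip_force 20

```text
time_s: 2.65
eef_pos: [465.0, 87.5, 248.2]
tool_rot: [[0.998, 0.062, -0.0], [0.062, -0.998, 0.002], [-0.0, -0.002, -1.0]]
wrist_force: [0.6, -1.3, -0.1]
grip_width: 85.5
gripper_force: 0.0
```

Call:
carry_out --steps '[{"x":0.05,"y":0.1,"z":0.6,"roll":0,"claw":1},{"x":0,"y":0,"z":0.6,"roll":0,"claw":1},{"x":0,"y":0,"z":0.6,"roll":0,"claw":1},{"x":0,"y":0,"z":0.6,"roll":0,"claw":1},{"x":0,"y":0,"z":0.5,"roll":0,"claw":1},{"x":0,"y":0,"z":0.4,"roll":0,"claw":1},{"x":0,"y":0,"z":0,"roll":0,"claw":1},{"x":0,"y":0,"z":0,"roll":0,"claw":1}]'

```text
time_s: 3.65
eef_pos: [468.7, 77.5, 51.1]
tool_rot: [[0.998, 0.055, 0.001], [0.055, -0.998, -0.0], [0.001, 0.0, -1.0]]
wrist_force: [-0.2, -0.0, -0.1]
grip_width: 85.5
gripper_force: 0.0
```

```bash
python3 - <<'E'
from h import *
print(bot.finger_overhang, bot.state()['grip_width'])
c=cam("scene"); a=c['img'][150:330,190:430]; b=cam("top")['img'][170:310,230:417]
cv2.imwrite('pics/c2.png',np.vstack([cv2.resize(a,(440,330)),cv2.resize(b,(440,270))]))
E
```

```text
17.0 85.51224630638019
```

View pics/c2.png

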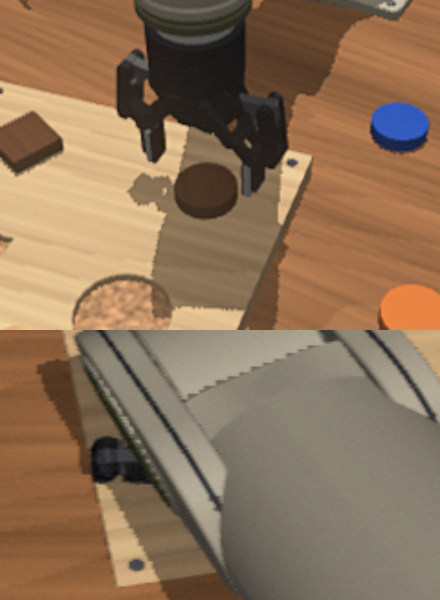

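The crop shows the fingers straddling the disc (disc at 205,190; tips at 152,157 and 250,192), with the tips clear of the board. I'll measure the tip height before going lower.

```bash
python3 - <<'E'
from h import *
c=cam("scene")
P=[]
for v in range(200,275):
  for u in range(255,350):
    p=pt(c,u,v)
    if c['z_map'][v,u]>0 and 38<p[2]<120 and 440<p[0]<500: P.append(p)
P=np.array(P)
for s in (P[P[:,1]>80],P[P[:,1]<75]):
    s=s[s[:,2].argsort()]; print(len(s),s[:8].round(0).tolist())
E
```

```text
836 [[477.0, 88.0, 38.0], [475.0, 83.0, 38.0], [471.0, 99.0, 38.0], [458.0, 86.0, 38.0], [445.0, 82.0, 38.0], [473.0, 92.0, 38.0], [477.0, 102.0, 39.0], [488.0, 92.0, 39.0]]
614 [[471.0, 73.0, 38.0], [475.0, 58.0, 39.0], [487.0, 64.0, 39.0], [465.0, 35.0, 47.0], [463.0, 36.0, 48.0], [469.0, 36.0, 48.0], [472.0, 36.0, 49.0], [475.0, 36.0, 49.0]]
```

Open, the tips are 4 mm ahead of the TCP. I'll go down to TCP z≈35, centre on the disc and close gently.

Call:
carry_out --steps '[{"x":0,"y":-0.08,"z":0.13,"roll":0,"claw":1},{"x":0,"y":0,"z":0.13,"roll":0,"claw":1},{"x":0,"y":0,"z":0,"roll":0,"claw":1},{"x":0,"y":0,"z":0,"roll":0,"claw":0.45},{"x":0,"y":0,"z":0,"roll":0,"claw":0.45},{"x":0,"y":0,"z":0,"roll":0,"claw":0.2},{"x":0,"y":0,"z":0,"roll":0,"claw":0.2},{"x":0,"y":0,"z":0,"roll":0,"claw":0.2},{"x":0,"y":0,"z":0,"roll":0,"claw":0.2}]' --grip_force 20

```text
time_s: 4.92
eef_pos: [468.2, 82.6, 34.9]
tool_rot: [[0.998, 0.056, 0.0], [0.056, -0.998, -0.0], [0.0, 0.0, -1.0]]
wrist_force: [-2.1, 0.1, 5.5]
grip_width: 55.1
gripper_force: 21.1
```

```bash
python3 - <<'E'
from h import *
c=cam("scene"); print(bot.state()['grip_width'],bot.state()['gripper_force'])
cv2.imwrite('pics/c3.png',cv2.resize(c['img'][180:300,240:380],(700,600),interpolation=cv2.INTER_CUBIC))
E
```

```text
54.80300717636089 21.12402319908142
```

View pics/c3.png

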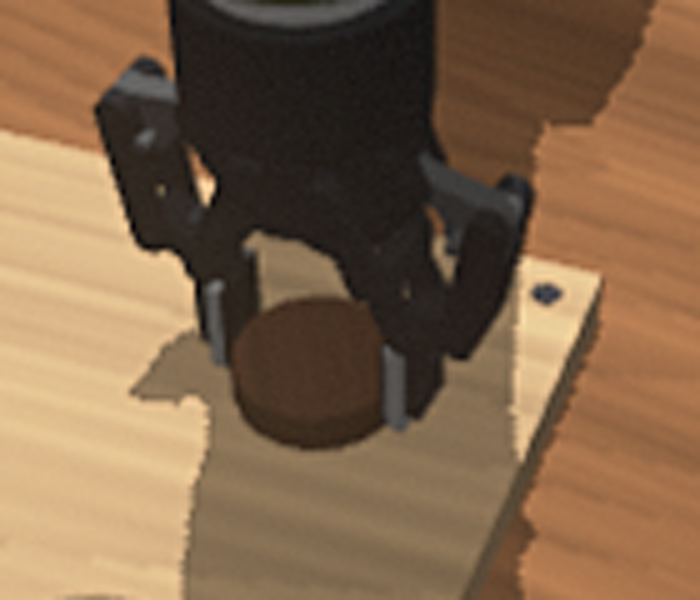

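The disc is gripped flat on the board (crop pixel (310,370)) between both pads, pressed down with about 5 N. I'm sliding it to the recess.

Call:
carry_out --steps '[{"x":0.1,"y":0,"z":0,"roll":0,"claw":0.2},{"x":0.15,"y":0,"z":0,"roll":0,"claw":0.2},{"x":0.2,"y":0,"z":0,"roll":0,"claw":0.2},{"x":0.2,"y":0,"z":0,"roll":0,"claw":0.2},{"x":0.2,"y":0,"z":0,"roll":0,"claw":0.2},{"x":0.2,"y":0,"z":0,"roll":0,"claw":0.2},{"x":0.2,"y":0,"z":0,"roll":0,"claw":0.2},{"x":0.2,"y":0,"z":0,"roll":0,"claw":0.2},{"x":0.2,"y":0,"z":0,"roll":0,"claw":0.2},{"x":0.2,"y":0,"z":0,"roll":0,"claw":0.2},{"x":0.2,"y":0,"z":0,"roll":0,"claw":0.2},{"x":0.2,"y":0,"z":0,"roll":0,"claw":0.2},{"x":0.1,"y":0.02,"z":0,"roll":0,"claw":0.2},{"x":0,"y":0,"z":0,"roll":0,"claw":0.2},{"x":0,"y":0,"z":0,"roll":0,"claw":0.2}]'

```text
time_s: 6.85
eef_pos: [608.5, 89.2, 34.5]
tool_rot: [[0.998, 0.056, -0.0], [0.056, -0.998, -0.0], [-0.0, 0.0, -1.0]]
wrist_force: [0.1, -0.4, 0.0]
grip_width: 54.9
gripper_force: 21.2
```

```bash
python3 - <<'E'
from h import *
c=cam("scene"); print(bot.state()['eef_pos'],bot.state()['grip_width'])
cv2.imwrite('pics/c4.png',cv2.resize(c['img'][240:380,180:340],(685,600),interpolation=cv2.INTER_CUBIC))
E
```

```text
[608.46429628  89.23415618  34.60261999] 54.877377873232305
```

View pics/c4.png

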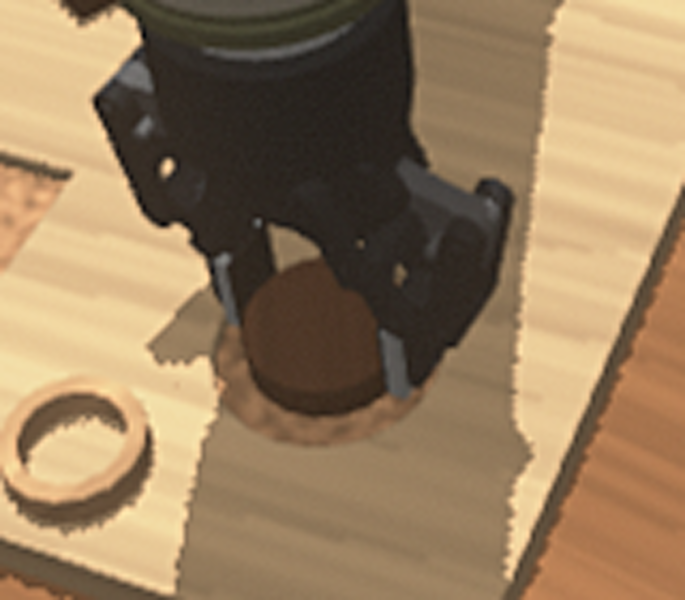

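The disc (crop pixel (315,335)) is held over the recess with rim showing all round, and the ring is undisturbed. I'm letting it drop, then rising.

Call:
carry_out --steps '[{"x":0,"y":0,"z":0,"roll":0,"claw":0.7},{"x":0,"y":0,"z":0,"roll":0,"claw":1},{"x":0,"y":0,"z":0,"roll":0,"claw":1},{"x":0,"y":0,"z":0,"roll":0,"claw":1},{"x":0,"y":0,"z":0,"roll":0,"claw":1},{"x":0,"y":0,"z":-0.2,"roll":0,"claw":1},{"x":0,"y":0,"z":-0.5,"roll":0,"claw":1},{"x":0,"y":0,"z":-0.7,"roll":0,"claw":1},{"x":0,"y":0,"z":-0.7,"roll":0,"claw":1},{"x":0,"y":0.7,"z":-0.5,"roll":0,"claw":1},{"x":0,"y":0.8,"z":0,"roll":0,"claw":1},{"x":0,"y":0.8,"z":0,"roll":0,"claw":1},{"x":0,"y":0.8,"z":0,"roll":0,"claw":1},{"x":0,"y":0.8,"z":0,"roll":0,"claw":1},{"x":0,"y":0.8,"z":0,"roll":0,"claw":1},{"x":0,"y":0.8,"z":0,"roll":0,"claw":1},{"x":0,"y":0,"z":0,"roll":0,"claw":1},{"x":0,"y":0,"z":0,"roll":0,"claw":1}]'

```text
time_s: 9.15
eef_pos: [627.4, -239.4, 191.3]
tool_rot: [[0.998, 0.056, 0.001], [0.056, -0.998, 0.001], [0.001, -0.001, -1.0]]
wrist_force: [-0.1, 0.5, -0.1]
grip_width: 85.6
gripper_force: 0.0
```

```bash
python3 - <<'E'
from h import *
c=cam("scene"); t=cam("top")
cv2.imwrite('pics/c5.png',np.hstack([c['img'][180:420,60:380],t['img'][60:300,240:500]]))
g=t['img'].astype(int).sum(2); m=(g[120:190,280:345]<200).astype(np.uint8); v,u=np.nonzero(cv2.erode(m,np.ones((5,5))))
for n in range(0,len(u),max(1,len(u)//12)): print(pt(t,u[n]+280,v[n]+120).round(1))
E
```

```text
[625.2 104.   28.2]
[609.6 113.4  27.3]
[605.5 110.3  30.6]
[602.9 110.3  28.7]
[600.6 110.3  25.5]
[597.7 104.2  30.3]
[596.5 102.6  28.9]
[594.8  99.5  29.5]
[594.1  94.9  26. ]
[590.5 102.6  27.9]
[588.9  93.4  27.9]
[586.3  98.   25.7]
```

View pics/c5.png

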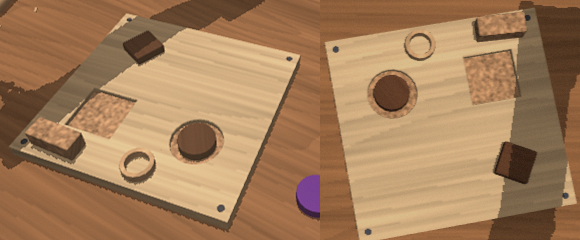

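The disc lies flat in the round recess (scene crop (197,140), top crop (391,93)), with its top at z≈28, which matches a seated disc. The square, ring and cork block haven't moved, and the arm is clear.

```bash
python3 -c "
from workcell import job; print(job.hand_in())"
```

```text
the job is handed in; nothing more can be done
None
```

The dark disc was slid across the board into the round recess and lies flat on its floor; the square blank was left where it lay, and the job was handed in at about 9.3 s of the 32 s limit.

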